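Re-aim a screw-clamped desk lamp at the exam papers

ROBOT

A 6-joint arm with a two-finger parallel gripper is mounted at the origin on the work surface. World frame = base frame: x ahead of the robot, y to its left, z up, the work surface at z = 0. Lengths are in mm, angles in rad, forces in N, time in s.
With the tool pointing down it reaches from about 425 to 950 mm from the base axis. Payload 3.5 kg.
Tool frame: the origin (TCP) lies at the very end of the fingers, on their centre line; the grasp point (between the pads) lies 19 mm behind it; z points along the fingers, y is the line along which they close (so a half turn about z gives the same grasp; the last joint's range is limited). The gripper opens to 85 mm and grips with 20 to 120 N. Pads are 22 mm wide; open, the fingers measure 114 mm over their backs; the gripper's body (76 mm by 85 mm) begins 54 mm behind the grasp point. The pads swing forward as they close: fully open they stand 13 mm farther back than shut.
Start: joints at [1.134, 0.286, 1.577, -0, 1.279, -0.15], TCP at [190.91, 647.425, 204.425] pointing down, gripper open.
Joint ranges: [-2.77, 2.77], [-0.9, 2.22], [0.21, 2.48], [-1.53, 4.67], [0.24, 2.81], [-2.84, 2.84]. Speed limits (rad/s): [2.79, 2.79, 3.14, 3.14, 3.14, 3.14].

INTERFACE

Orientations are given as a unit quaternion [x, y, z, w].
In Python, from workcell import arm gives the robot as it stands.
- The arm moves only by the shell command python3 -m pendant 'ROWS' [OPENING] [FORCE]. ROWS is JSON, a list of rows, each a list of 6 numbers: the shift along the world's x, y, z in m, then the turn, a rotation vector about the world's x, y, z in degrees. A call has 1 to 20 rows; each row shifts and turns the commanded pose from where the row before left it; what a row does not reach is not made up. A row lasts 1/12 s, in which the tool goes at most 41.7 mm and 7.16 degrees, less where a joint would pass 70% of its speed; a pose out of reach is approached as far as the arm can. A call with a gripper value outside its range is refused whole. OPENING is the opening, from 0 (shut) to 1 (fully open), set as the call begins (- or left out, the last holds). The fingers move at their own pace and stop on an object; FORCE is the grip in N (left out, the last holds). Time passes only in rows, so rows that do not move let the fingers close. It gives the time, the measured TCP pose, the force, the opening and the grip force at its end, in the units of the state.
- arm.read_state(): the state, without advancing time (a new reading comes with each control period).
- arm.snapshot(name): name is "side" or "top"; returns the picture (384x512x3 uint8, red, green, blue); there is no depth.
- arm.camera_model(name): a dict with "fx", "fy", "cx", "cy" (pixels), "camera_from_world" (4x4, takes a point from world to camera coordinates). Camera axes: x right, y down, z forward; pixel columns grow to the right and rows downward; lengths in mm; the calibration is good to about 2 mm. A picture is of the moment at which its call begins. camera_model takes no time and is no camera call.
- arm.close_job(): hands the job in; it is judged then, once.
Trained networks look in the newest picture that a camera, given by its name, has taken for a name from the list of things; names that differ only in an ending like _2 or _b are one class to them, and where a whole thing is asked for, a point or a joint stands for the part that bears it (a point fixed in the world has none). Each returns a list of dicts, best first, with "score" (0 to 1); they miss things now and then, are a little off and sometimes report something else, mostly with a low value. They report only what shows in the picture. A call takes as long as a camera call.
- arm.search_frame(target, camera): "centre" ([column, row] in pixels, amid what is visible of it).
- arm.outline_of(target, camera): "mask" (384x512 bool, what is visible of it) and "centre" ([column, row] in pixels, amid what is visible of it).
The state is a dict: "t": time; "joints": joint angles; "joint_velocities": joint speeds; "effort": joint torques, N m; "position": TCP position; "tool_rot": TCP orientation; "contact_force": force on the tool from outside, world axes, zero at the start; "moment": the same for the moment, N m; "opening": finger opening in mm; "gripper_force": force on a finger pad.
Only numpy, scipy, OpenCV 4.12 (cv2) and the standard library are available. Lean on these libraries where they do the work, as an engineer would, in place of code of your own. Each camera call takes 0.05 s, during which the arm holds its last target. There are 200 camera calls.

TASK

Light the stack of cream papers beside the desk lamp with it: first back off the red clamp bar on top of the lamp post by about a sixth of a turn anticlockwise (never more than a quarter turn), then swing the freed lamp head round until it is over the middle of the cream papers, and finally turn the red bar back clockwise until it is fully tight. Do not shift the papers, the notebook, the phone, the eraser or the pencil cup.

Things in the scene. Friction and masses are not known exactly. Their poses are not given: they have to be found in the camera images.
- clamp_bar (a point): Centre of the red clamp bar atop the lamp post, on the post's vertical axis, 260 mm above the desk. Bar 56 mm long (x axis), 14 mm thick (y), 30 mm high (z up), on a 16 mm stem; 15 to 25 mm below its underside lies a round clamp plate, 80 mm wide. It turns with the clamp joint and does not rise. Post and 116 mm round foot are fixed to the desk.
- clamp (a joint): Angle of the red bar, rad: 0 is fully tight (end stop; it starts within 0.08 of it), growing anticlockwise from above (loosening). Below 0.5 the clamp brakes the swing arm (at 0 it takes 3 to 4 N at the head to drag it); above 0.5 the arm swings free. Needs up to 0.35 N m, stays where left. End stop at 2.2, but it shall not pass a quarter turn (1.57).
- lamp_head (a point): Centre of the upright black stud, 20 mm wide, 50 mm tall, on the round white lamp head; 240 mm above the desk (stud 212 to 262). Shade 100 mm wide, ends 157 mm above the desk. Stud 170 mm from the post axis on a white arm (x: post to head); freed, it swings in a level arc about the post, light drag (1 to 2 N), and stays where left. Starts between papers and notebook.
- papers_mid (a point): Middle of the stack of cream papers, 205 x 145 mm and 24 mm thick (x long side), lying loose on the desk on one side of the lamp, centre 160 to 180 mm from the post axis; this point is half-way up. The head must come over it.
- notebook_mid (a point): Middle of the thick dark-red notebook with a black band, 205 x 145 x 22 mm, on the other side of the lamp. Not to be shifted.
- phone_mid (a point): Middle of the red phone lying flat, 150 x 75 x 10 mm, near the lamp. Not to be shifted.
- eraser_mid (a point): Middle of the white eraser, 50 x 28 x 14 mm. Not to be shifted.
- cup_mid (a point): Middle of the black pencil cup, 76 mm in diameter, 95 mm tall, with pencils rising to about 135 mm; this point half-way up the cup. Not to be shifted.

How it is judged:
By the outcome, as a careful person would: the job done as asked, in the order asked, and still so for the second after the job is handed in, with the robot touching nothing.
It also fails if it takes over 58 s, if anything falls off the work surface, if the arm or the gripper's body presses on something with over 40 N, if the wrist force passes 120 N, or if a joint passes its speed limit or range.

## Working session

There is one attempt and no reset: what is moved stays moved. The work goes in short steps, Python scripts to look and compute and a shell command to move; the robot and the scene stay as the last step left them, time stands still between calls to the robot, and variables do not carry over. Pictures are saved under pics/ and viewed, at most 10 in all, crops included, and the job is handed in when it is done.

```bash
mkdir -p pics; cat > h.py <<'E'
import numpy as np, cv2
from workcell import arm
def ray(cam,px):
    m=arm.camera_model(cam);T=np.array(m["camera_from_world"]);R=T[:3,:3];o=-R.T@T[:3,3]
    d=R.T@np.array([(px[0]-m["cx"])/m["fx"],(px[1]-m["cy"])/m["fy"],1]);return o,d
def atz(cam,px,z):
    o,d=ray(cam,px);return o+d*(z-o[2])/d[2]
def proj(cam,p):
    m=arm.camera_model(cam);T=np.array(m["camera_from_world"]);c=T[:3,:3]@np.array(p)+T[:3,3]
    return np.array([m["fx"]*c[0]/c[2]+m["cx"],m["fy"]*c[1]/c[2]+m["cy"]])
Z=dict(clamp_bar=260,lamp_head=240,papers_mid=24,notebook_mid=22,phone_mid=10,eraser_mid=14,cup_mid=47)
E
python3 - <<'E'
from h import *
ims=[]
for c in("top","side"):
    im=arm.snapshot(c);ims.append(im);cv2.imwrite(f"pics/{c}0.png",im[:,:,::-1])
    o,_=ray(c,(256,192));print(c,o.round())
    for n,z in Z.items():
        for r in arm.search_frame(n,c)[:2]:
            print(c,n,round(r["score"],2),np.round(r["centre"]),atz(c,r["centre"],z).round())
E
```

```text
top [ 443.    8. 1024.]
top clamp_bar 0.58 [293. 253.] [485. -62. 260.]
top lamp_head 0.73 [308. 190.] [625. -77. 240.]
top papers_mid 0.55 [229. 233.] [526.  95.  24.]
top notebook_mid 0.98 [346. 256.] [ 514. -223.   22.]
top phone_mid 0.72 [288. 196.] [654. -52.  10.]
top cup_mid 0.74 [263. 162.] [730.  33.  47.]
side [  87. -512.  743.]
side clamp_bar 0.57 [243. 214.] [482. -53. 260.]
side lamp_head 0.77 [315. 217.] [ 582. -134.  240.]
side papers_mid 0.63 [210. 264.] [499.  89.  24.]
side papers_mid 0.22 [314. 216.] [793.  32.  24.]
side notebook_mid 0.56 [324. 351.] [ 506. -233.   22.]
side phone_mid 0.69 [308. 267.] [659. -65.  10.]
side eraser_mid 0.64 [315. 217.] [801.  35.  14.]
side eraser_mid 0.52 [350. 280.] [ 688. -158.   14.]
side cup_mid 0.92 [287. 210.] [744.  80.  47.]
side cup_mid 0.53 [306. 267.] [627. -84.  47.]
```

View pics/top0.png

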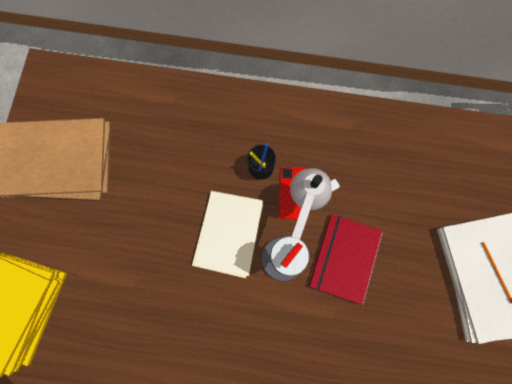

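View pics/side0.png

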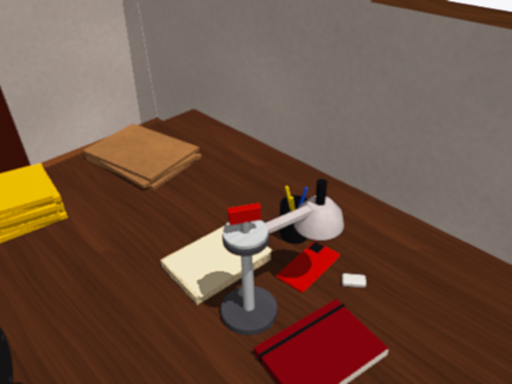

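Top view: red bar at about (291,255) on the plate, stud at about (317,181), cream papers around (228,234), phone under the head, cup at (262,162). The side view agrees: bar (244,214), stud (321,190). Next I refine these points by colour.

```bash
cat >> h.py <<'E'
def comp(mask,seed):
    n,l,s,c=cv2.connectedComponentsWithStats(mask.astype(np.uint8));
    i=1+np.argmin(np.linalg.norm(c[1:]-seed,axis=1)+1e3*(s[1:,4]<15));return l==i,c[i],s[i]
def red(im): return (im[:,:,0]>140)&(im[:,:,1]<70)&(im[:,:,2]<70)
def tri(a,b):
    (o1,d1),(o2,d2)=a,b
    s=np.linalg.lstsq(np.stack([d1,-d2],1),o2-o1,rcond=None)[0]
    p,q=o1+s[0]*d1,o2+s[1]*d2;return (p+q)/2,np.linalg.norm(p-q)
def rect(cam,m,z):
    ys,xs=np.nonzero(m);return cv2.minAreaRect(np.array([atz(cam,(x,y),z)[:2] for x,y in zip(xs,ys)],np.float32))
E
python3 - <<'E'
from h import *
I={c:cv2.imread(f"pics/{c}0.png")[:,:,::-1].astype(int) for c in("top","side")}
S={"top":((291,255),(317,181)),"side":((244,214),(321,190))}
r={}
for c,im in I.items():
    m,cb,s=comp(red(im),S[c][0]);print(c,"bar",cb,s);
    if c=="top":print("bar rect",rect(c,m,272))
    k,ck,s2=comp(im.max(2)<50,S[c][1]);print(c,"stud",ck,s2)
    r[c]=(cb,ck)
for i in(0,1):print(tri(ray("top",r["top"][i]),ray("side",r["side"][i])))
o=arm.outline_of("papers_mid","top")[0];print(o["score"],rect("top",o["mask"],24))
o=arm.outline_of("notebook_mid","top")[0];print(rect("top",o["mask"],22))
E
```

```text
top bar [291.07594937 254.69620253] [282 244  20  23 158]
bar rect ((481.9635314941406, -57.19520568847656), (12.058223724365234, 52.967716217041016), 58.80635452270508)
top stud [315.57746479 181.4084507 ] [311 176  10  11  71]
side bar [244.45579568 212.89587426] [228 203  33  21 509]
side stud [320.64529915 190.66666667] [316 179  11  26 234]
(array([482.00021988, -57.93784546, 263.57864534]), np.float64(0.052305434925418434))
(array([646.84754935, -91.93385283, 242.07026331]), np.float64(0.04224019519732655))Traceback (most recent call last):
  File "<stdin>", line 11, in <module>
  File "h.py", line 21, in rect
    ys,xs=np.nonzero(m);return cv2.minAreaRect(np.array([atz(cam,(x,y),z)[:2] for x,y in zip(xs,ys)],np.float32))
                                                         ~~~^^^^^^^^^^^^^
  File "h.py", line 7, in atz
    o,d=ray(cam,px);return o+d*(z-o[2])/d[2]
        ~~~^^^^^^^^
  File "h.py", line 4, in ray
    m=arm.camera_model(cam);T=np.array(m["camera_from_world"]);R=T[:3,:3];o=-R.T@T[:3,3]
ValueError: time passes only in moves, steps and waits
```

```bash
sed -i 's/^def ray/import functools\n@functools.cache\ndef cm(c): return arm.camera_model(c)\ndef ray/; s/m=arm.camera_model(cam)/m=cm(cam)/' h.py
python3 - <<'E'
from h import *
from scipy.spatial.transform import Rotation as R
im=cv2.imread("pics/top0.png")[:,:,::-1].astype(int)
m,_,_=comp(red(im),(291,255));ys,xs=np.nonzero(m)
P=np.array([atz("top",(x,y),272)[:2] for x,y in zip(xs,ys)]);w,v=np.linalg.eigh(np.cov(P.T));print("bar deg",np.degrees(np.arctan2(v[1,1],v[0,1])),np.sqrt(12*w))
arm.snapshot("top")
o=arm.outline_of("papers_mid","top")[0];b=rect("top",o["mask"],24);print(o["score"],b)
d=np.array(b[0])-[482,-58];print("post->papers",np.linalg.norm(d),np.degrees(np.arctan2(d[1],d[0])))
o=arm.outline_of("notebook_mid","top")[0];print(rect("top",o["mask"],22))
s=arm.read_state();M=R.from_quat(s["tool_rot"]).as_matrix();print(s["t"],s["position"],M.round(2).tolist(),"y deg",np.degrees(np.arctan2(M[1,1],M[0,1])),s["opening"])
print("stud deg",np.degrees(np.arctan2(-34,164.8)))
E
```

```text
bar deg 148.43731003076857 [11.81142062 52.2102738 ]
0.88 ((526.2515869140625, 96.2602310180664), (152.08334350585938, 214.0875244140625), 87.08677673339844)
post->papers 160.4818426432101 73.993761622516
((507.7751159667969, -224.35757446289062), (148.03594970703125, 206.0555419921875), 79.44816589355469)
1.0 [190.91521829 647.42491616 204.43997067] [[-0.96, 0.28, 0.0], [0.28, 0.96, -0.0], [-0.0, 0.0, -1.0]] y deg 73.56817205959848 85.46165259507892
stud deg -11.657175371105977
```

```bash
python3 -m pendant '[[0,0,0.04,0,0,-1],[0,0,0.04,0,0,-1],[0,0,0.04,0,0,-1],[0.019,-0.033,0,0,0,-1],[0.019,-0.033,0,0,0,-1],[0.019,-0.033,0,0,0,-1],[0.019,-0.033,0,0,0,-1],[0.019,-0.033,0,0,0,-1],[0.019,-0.033,0,0,0,-1],[0.019,-0.033,0,0,0,-1],[0.019,-0.033,0,0,0,-1],[0.019,-0.033,0,0,0,-1],[0.019,-0.033,0,0,0,-1],[0.019,-0.033,0,0,0,-1],[0.019,-0.033,0,0,0,-1],[0,0,0,0,0,0]]' 1; python3 -m pendant '[[0.008,-0.039,0,0,0,0],[0.008,-0.039,0,0,0,0],[0.008,-0.039,0,0,0,0],[0.008,-0.039,0,0,0,0],[0.008,-0.039,0,0,0,0],[0.008,-0.039,0,0,0,0],[0.008,-0.038,0,0,0,0],[0.007,-0.037,0,0,0,0],[0,0,0,0,0,0],[0,0,0,0,0,0]]'; python3 -c "
from h import *
s=arm.read_state();print(s['joints'],s['position'])"
```

```text
t: 2.33
position: [421.6, 246.6, 324.5]
tool_rot: [0.275, 0.962, -0.001, 0.001]
contact_force: [-0.1, 0.2, -0.8]
opening: 85.3
gripper_force: 0.0
t: 3.17
position: [482.0, -58.6, 324.2]
tool_rot: [0.272, 0.962, 0.0, -0.0]
contact_force: [0.0, -0.0, -0.7]
opening: 85.4
gripper_force: 0.0
[-3.30684792e-01 -2.11640255e-01  1.87431248e+00  5.72579775e-04
  1.47982775e+00 -1.34957837e+00] [481.96973964 -58.60907178 324.17769696]
```

```bash
python3 -m pendant '[[0,0,-0.02,0,0,0],[0,0,-0.02,0,0,0],[0,0,-0.02,0,0,0],[0,0,-0.015,0,0,0],[0,0,-0.007,0,0,0],[0,0,0,0,0,0]]' ; python3 -m pendant '[[0,0,0,0,0,0],[0,0,0,0,0,0],[0,0,0,0,0,0],[0,0,0,0,0,0],[0,0,0,0,0,0],[0,0,0,0,0,0],[0,0,0,0,0,0],[0,0,0,0,0,0],[0,0,0,0,0,0],[0,0,0,0,0,0]]' 0 60; python3 - <<'E'
from h import *
s=arm.read_state();print(s["moment"])
a=np.hstack([arm.snapshot(c)[y:y+200,x:x+200] for c,x,y in(("top",200,140),("side",160,110))])
cv2.imwrite("pics/g1.png",cv2.resize(a,(800,400))[:,:,::-1])
E
```

```text
t: 3.67
position: [480.8, -55.6, 240.5]
tool_rot: [0.27, 0.963, 0.0, -0.002]
contact_force: [-0.7, 0.2, -0.2]
opening: 85.1
gripper_force: 0.0
t: 4.5
position: [482.5, -57.2, 243.2]
tool_rot: [0.271, 0.963, 0.001, 0.001]
contact_force: [1.1, 3.3, 4.3]
opening: 11.5
gripper_force: 58.8
[ 0.54174135 -0.14425639  0.15638361]
```

View pics/g1.png

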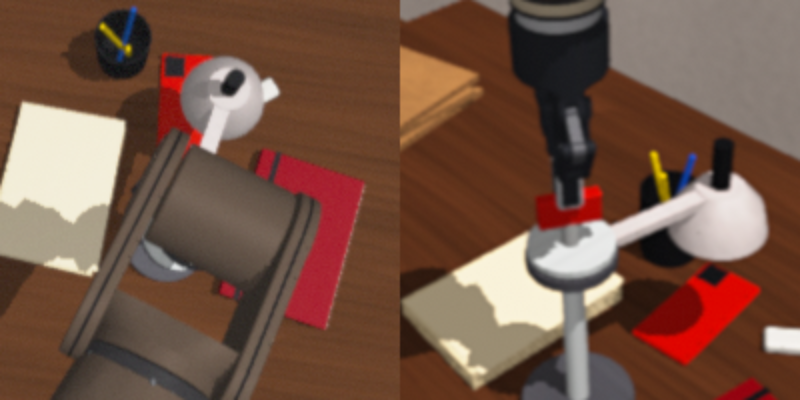

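The bar is held between the pads near its middle (right half, about (570,200)), and nothing else is touched. Now I turn it 60° anticlockwise.

```bash
python3 -m pendant '[[0,0,0,0,0,4],[0,0,0,0,0,4],[0,0,0,0,0,4],[0,0,0,0,0,4],[0,0,0,0,0,4],[0,0,0,0,0,4],[0,0,0,0,0,4],[0,0,0,0,0,4],[0,0,0,0,0,4],[0,0,0,0,0,4],[0,0,0,0,0,4],[0,0,0,0,0,4],[0,0,0,0,0,4],[0,0,0,0,0,4],[0,0,0,0,0,4],[0,0,0,0,0,0],[0,0,0,0,0,0]]'; python3 - <<'E'
from h import *
s=arm.read_state();print(s["moment"],s["joints"])
cv2.imwrite("pics/g2.png",cv2.resize(arm.snapshot("side")[110:310,160:360],(500,500))[:,:,::-1])
E
```

```text
t: 6.02
position: [482.5, -57.7, 243.2]
tool_rot: [-0.246, 0.969, -0.0, 0.001]
contact_force: [1.3, 1.7, 5.7]
opening: 11.6
gripper_force: 58.9
[ 0.48124144 -0.2291952   0.07170366] [-3.28359230e-01 -1.72533248e-01  1.98552283e+00  2.43036627e-04
  1.32683904e+00 -2.39588624e+00]
```

View pics/g2.png

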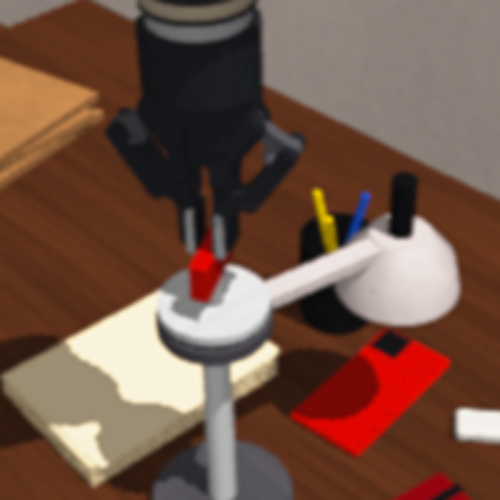

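The bar has turned about 60° and is still held. I release it, lift and go to the stud.

```bash
python3 -m pendant '[[0,0,0,0,0,0],[0,0,0,0,0,0],[0,0,0,0,0,0],[0,0,0,0,0,0],[0,0,0,0,0,0],[0,0,0,0,0,0],[0,0,0.02,0,0,0],[0,0,0.025,0,0,0],[0,0,0.025,0,0,0]]' 1;  python3 -m pendant '[[0.0185,-0.0038,0,0,0,-6.67],[0.0185,-0.0038,0,0,0,-6.67],[0.0185,-0.0038,0,0,0,-6.67],[0.0185,-0.0038,0,0,0,-6.67],[0.0185,-0.0038,0,0,0,-6.67],[0.0185,-0.0038,0,0,0,-6.67],[0.0185,-0.0038,0,0,0,-6.67],[0.0185,-0.0038,0,0,0,-6.67],[0.0185,-0.0038,0,0,0,-6.67],[0,0,0,0,0,0],[0,0,0,0,0,0]]'; python3 - <<'E'
from h import *
s=arm.read_state();print(s["moment"],s["joints"])
a=[arm.snapshot("top"),arm.snapshot("side")]
S=((316,181),(321,190));c=[comp(im.max(2)<50,x) for im,x in zip(a,S)];print([(x[1],x[2]) for x in c]);print(tri(ray("top",c[0][1]),ray("side",c[1][1])))
cv2.imwrite("pics/g3.png",cv2.resize(np.hstack([i[110:310,160:360] for i in a]),(800,400))[:,:,::-1])
E
```

```text
t: 6.82
position: [481.3, -57.5, 312.3]
tool_rot: [-0.247, 0.969, 0.001, -0.001]
contact_force: [-0.0, -0.3, 0.1]
opening: 85.1
gripper_force: 0.0
t: 7.73
position: [648.4, -91.9, 311.4]
tool_rot: [0.27, 0.963, -0.0, -0.001]
contact_force: [-0.3, 0.1, -0.2]
opening: 85.6
gripper_force: 0.0
[-0.02338951  0.00785443 -0.00968237] [-2.95333782e-01  1.85316412e-01  1.50398175e+00 -2.71085179e-04
  1.45437594e+00 -1.31909491e+00]
[(array([320.01428571, 142.27857143]), array([312, 133,  18,  18, 140], dtype=int32)), (array([320.63755459, 190.74235808]), array([316, 179,  11,  26, 229], dtype=int32))]
(array([719.89422354, -74.7255102 , 210.40279598]), np.float64(66.65988908642076))
```

View pics/g3.png

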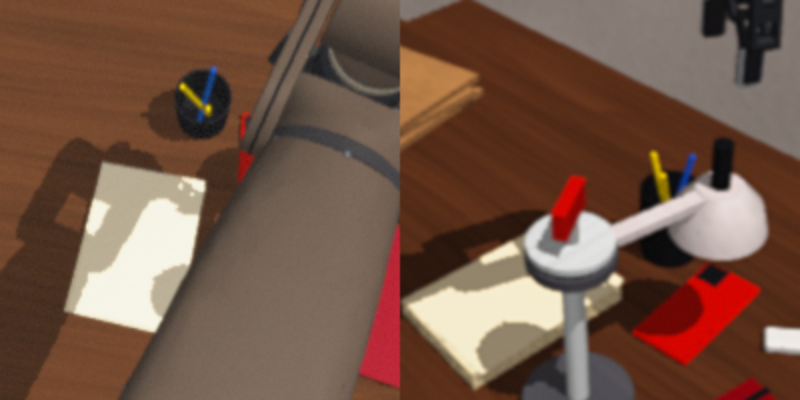

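Bar standing free and turned; the stud has not moved in the side view. The gripper is above it, so I lower and grip.

```bash
python3 -m pendant '[[0,0,-0.02,0,0,0],[0,0,-0.02,0,0,0],[0,0,-0.02,0,0,0],[0,0,-0.015,0,0,0],[0,0,-0.008,0,0,0],[0,0,0,0,0,0],[0,0,0,0,0,0]]' ; python3 -m pendant '[[0,0,0,0,0,0],[0,0,0,0,0,0],[0,0,0,0,0,0],[0,0,0,0,0,0],[0,0,0,0,0,0],[0,0,0,0,0,0],[0,0,0,0,0,0],[0,0,0,0,0,0],[0,0,0,0,0,0],[0,0,0,0,0,0]]' 0 25; python3 - <<'E'
from h import *
p=arm.read_state()["position"][:2];c=np.array([482.3,-57.8]);d=p-c;a=np.arctan2(d[1],d[0]);r=np.linalg.norm(d);g=np.radians(73.99)
print(p,r,np.degrees(a))
n=16
A=np.linspace(a,g,n+1);P=c+r*np.c_[np.cos(A),np.sin(A)];print(np.round(np.diff(P,axis=0),1).tolist(),np.degrees(g-a)/n,P[-1])
E
```

```text
t: 8.42
position: [648.1, -91.7, 230.0]
tool_rot: [0.271, 0.963, -0.0, 0.0]
contact_force: [-0.0, 0.6, 1.8]
opening: 85.3
gripper_force: 0.0
t: 9.25
position: [648.7, -91.8, 230.0]
tool_rot: [0.271, 0.963, 0.0, 0.001]
contact_force: [0.7, 0.8, 2.2]
opening: 18.0
gripper_force: 24.5
[648.74073746 -91.81214747] 169.88038516261153 -11.549375694359577
[[2.4, 15.7], [1.0, 15.8], [-0.5, 15.8], [-2.0, 15.7], [-3.4, 15.5], [-4.9, 15.1], [-6.2, 14.6], [-7.6, 13.9], [-8.8, 13.2], [-10.0, 12.3], [-11.1, 11.3], [-12.1, 10.2], [-13.0, 9.0], [-13.8, 7.8], [-14.5, 6.5], [-15.0, 5.1]] 5.346210980897474 [529.1538806  105.49133209]
```

```bash
python3 -m pendant '[[0.0024,0.0157,0,0,0,5.35],[0.001,0.0158,0,0,0,5.35],[-0.0005,0.0158,0,0,0,5.35],[-0.002,0.0157,0,0,0,5.35],[-0.0034,0.0155,0,0,0,5.35],[-0.0049,0.0151,0,0,0,5.35],[0,0,0,0,0,0]]';  python3 -m pendant '[[-0.0062,0.0146,0,0,0,5.35],[-0.0076,0.0139,0,0,0,5.35],[-0.0088,0.0132,0,0,0,5.35],[-0.01,0.0123,0,0,0,5.35],[-0.0111,0.0113,0,0,0,5.35],[-0.0121,0.0102,0,0,0,5.35],[-0.013,0.009,0,0,0,5.35],[-0.0138,0.0078,0,0,0,5.35],[-0.0145,0.0065,0,0,0,5.35],[-0.015,0.0051,0,0,0,5.35],[0,0,0,0,0,0],[0,0,0,0,0,0]]'; python3 - <<'E'
from h import *
s=arm.read_state();p=s["position"][:2];d=p-np.array([482.3,-57.8]);print(s["joints"],np.linalg.norm(d),np.degrees(np.arctan2(d[1],d[0])))
a=[arm.snapshot("top"),arm.snapshot("side")]
cv2.imwrite("pics/g4.png",cv2.resize(np.hstack([i[110:310,160:360] for i in a]),(800,400))[:,:,::-1])
E
```

```text
t: 9.83
position: [640.7, 4.0, 230.0]
tool_rot: [-0.008, 1.0, 0.001, 0.0]
contact_force: [0.5, 2.1, 1.7]
opening: 18.0
gripper_force: 24.6
t: 10.83
position: [528.8, 105.7, 229.9]
tool_rot: [-0.453, 0.891, 0.0, 0.0]
contact_force: [-0.1, 1.5, 3.5]
opening: 18.1
gripper_force: 24.8
[ 8.80134200e-03 -3.42124586e-02  1.88303748e+00  3.70450982e-04
  1.29265775e+00 -2.50337836e+00] 169.95021197264154 74.11068913955911
```

View pics/g4.png

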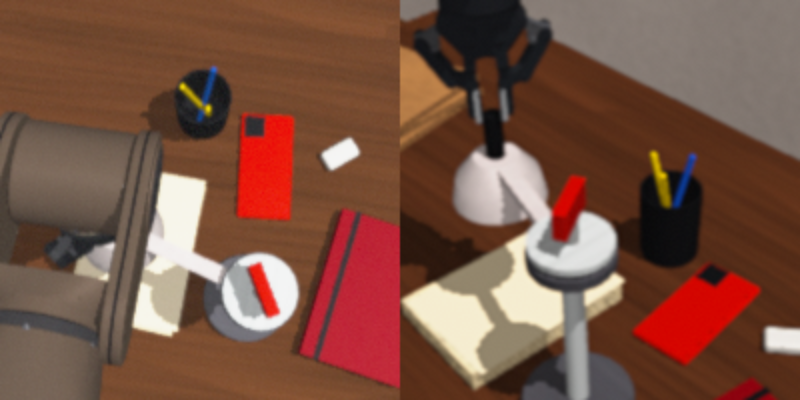

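Head is over the papers (left half, about (120,235)). I release it, return to the bar and regrip at yaw 118°.

```bash
python3 -m pendant '[[0,0,0,0,0,0],[0,0,0,0,0,0],[0,0,0,0,0,0],[0,0,0,0,0,0],[0,0,0,0,0,0],[0,0,0,0,0,0],[0,0,0.025,0,0,0],[0,0,0.03,0,0,0],[0,0,0.03,0,0,0]]' 1;  python3 -m pendant '[[-0.0078,-0.0272,0,0,0,-4.25],[-0.0078,-0.0272,0,0,0,-4.25],[-0.0078,-0.0272,0,0,0,-4.25],[-0.0078,-0.0272,0,0,0,-4.25],[-0.0078,-0.0272,0,0,0,-4.25],[-0.0077,-0.0272,0,0,0,-4.25],[0,0,0,0,0,0],[0,0,0,0,0,0],[0,0,0,0,0,0]]'; python3 -m pendant '[[0,0,-0.02,0,0,0],[0,0,-0.02,0,0,0],[0,0,-0.015,0,0,0],[0,0,-0.01,0,0,0],[0,0,-0.007,0,0,0],[0,0,0,0,0,0],[0,0,0,0,0,0]]';python3 -m pendant '[[0,0,0,0,0,0],[0,0,0,0,0,0],[0,0,0,0,0,0],[0,0,0,0,0,0],[0,0,0,0,0,0],[0,0,0,0,0,0],[0,0,0,0,0,0],[0,0,0,0,0,0],[0,0,0,0,0,0],[0,0,0,0,0,0]]' 0 60
```

```text
t: 11.68
position: [528.3, 105.7, 314.4]
tool_rot: [-0.455, 0.89, 0.001, -0.001]
contact_force: [1.3, -0.4, -0.5]
opening: 85.7
gripper_force: 0.0
t: 12.43
position: [482.3, -57.2, 314.5]
tool_rot: [-0.247, 0.969, 0.0, 0.0]
contact_force: [-0.1, 0.2, -0.4]
opening: 85.5
gripper_force: 0.0
t: 13.02
position: [482.5, -57.1, 242.8]
tool_rot: [-0.248, 0.969, -0.0, 0.0]
contact_force: [-0.1, 0.0, -0.2]
opening: 85.6
gripper_force: 0.0
t: 13.85
position: [482.3, -57.7, 242.9]
tool_rot: [-0.247, 0.969, -0.0, 0.0]
contact_force: [0.7, -0.6, 2.2]
opening: 11.6
gripper_force: 58.7
```

Turn back 60°, then creep on to the stop while watching the moment.

```bash
python3 -m pendant '[[0,0,0,0,0,-4],[0,0,0,0,0,-4],[0,0,0,0,0,-4],[0,0,0,0,0,-4],[0,0,0,0,0,-4],[0,0,0,0,0,-4],[0,0,0,0,0,-4],[0,0,0,0,0,-4],[0,0,0,0,0,-4],[0,0,0,0,0,-4],[0,0,0,0,0,-4],[0,0,0,0,0,-4],[0,0,0,0,0,-4],[0,0,0,0,0,-4],[0,0,0,0,0,-2]]'; M='from h import *; s=arm.read_state(); print(s["moment"],s["tool_rot"],s["joints"][5])'; python3 -c "$M"; python3 -m pendant '[[0,0,0,0,0,-1],[0,0,0,0,0,-1],[0,0,0,0,0,0]]'; python3 -c "$M"; python3 -m pendant '[[0,0,0,0,0,-1],[0,0,0,0,0,-1],[0,0,0,0,0,0]]'; python3 -c "$M"
```

```text
t: 15.1
position: [482.4, -57.1, 242.9]
tool_rot: [0.254, 0.967, 0.0, 0.0]
contact_force: [-0.9, 0.6, 3.0]
opening: 11.6
gripper_force: 58.9
[0.19461279 0.07302229 0.29270681] [2.54410612e-01 9.67096202e-01 3.84786399e-04 1.71456915e-04] -1.3840718974495978
t: 15.35
position: [482.4, -57.1, 242.9]
tool_rot: [0.27, 0.963, 0.0, 0.0]
contact_force: [-0.4, 3.0, 3.8]
opening: 11.2
gripper_force: 59.0
[0.37771161 0.15510525 0.20808987] [2.70310453e-01 9.62773106e-01 4.26350780e-04 1.56413470e-04] -1.3511950757929654
t: 15.6
position: [482.4, -57.1, 242.8]
tool_rot: [0.287, 0.958, 0.0, 0.0]
contact_force: [-0.1, 2.4, 5.1]
opening: 11.5
gripper_force: 59.2
[0.45575557 0.18323761 0.30047696] [2.87231655e-01 9.57861047e-01 4.04647624e-04 1.64446769e-04] -1.3159386886086217
```

```bash
M='from h import *; s=arm.read_state(); print(s["moment"],s["tool_rot"],s["joints"][5])'; python3 -m pendant '[[0,0,0,0,0,-1],[0,0,0,0,0,-1],[0,0,0,0,0,0]]' 0 90; python3 -c "$M";  python3 -m pendant '[[0,0,0,0,0,-1],[0,0,0,0,0,-1],[0,0,0,0,0,0]]'; python3 -c "$M"
```

```text
t: 15.85
position: [482.4, -57.2, 243.0]
tool_rot: [0.303, 0.953, 0.0, 0.0]
contact_force: [-0.6, 2.8, 6.2]
opening: 10.3
gripper_force: 89.6
[0.53090669 0.19591802 0.86737846] [3.02706687e-01 9.53083720e-01 1.84845012e-04 2.23813844e-04] -1.2832213337075102
t: 16.1
position: [482.4, -57.2, 243.0]
tool_rot: [0.318, 0.948, -0.0, 0.0]
contact_force: [-0.9, 3.3, 5.0]
opening: 10.3
gripper_force: 92.2
[0.53110933 0.13023579 1.33000665] [ 3.18177613e-01  9.48031088e-01 -4.28022110e-05  2.44904117e-04] -1.2502910065706971
```

The moment jumps from 0.3 to 1.3 N m, which is the end stop. I release, lift and move clear to look.

```bash
python3 -m pendant '[[0,0,0,0,0,0],[0,0,0,0,0,0],[0,0,0,0,0,0],[0,0,0,0,0,0],[0,0,0,0,0,0],[0,0,0,0,0,0],[0,0,0.025,0,0,0],[0,0,0.03,0,0,0],[0,0,0.03,0,0,0],[0,0,0.03,0,0,0]]' 1;  python3 -m pendant '[[0,-0.035,0,0,0,0],[0,-0.035,0,0,0,0],[0,-0.035,0,0,0,0],[0,-0.035,0,0,0,0],[0,-0.035,0,0,0,0],[0,-0.035,0,0,0,0],[0,-0.035,0,0,0,0],[0,-0.035,0,0,0,0],[0,-0.035,0,0,0,0],[0,-0.035,0,0,0,0],[0,0,0,0,0,0],[0,0,0,0,0,0]]'; python3 - <<'E'
from h import *
a=[arm.snapshot("top"),arm.snapshot("side")]
cv2.imwrite("pics/g5.png",cv2.resize(np.hstack([i[110:310,160:360] for i in a]),(800,400))[:,:,::-1])
m,_,s=comp(red(a[0].astype(int)),(291,255));ys,xs=np.nonzero(m)
P=np.array([atz("top",(x,y),272)[:2] for x,y in zip(xs,ys)]);w,v=np.linalg.eigh(np.cov(P.T));print(s,"bar deg",np.degrees(np.arctan2(v[1,1],v[0,1])))
b=arm.search_frame("lamp_head","top");
for r in b[:2]:print(r["score"],r["centre"],atz("top",r["centre"],240))
print(proj("top",(528.8,105.7,240)))
for n,z in Z.items():
    if "mid" in n:print(n,[(round(r["score"],2),atz("top",r["centre"],z).round()) for r in arm.search_frame(n,"top")[:1]])
E
```

```text
t: 16.93
position: [482.0, -57.5, 358.5]
tool_rot: [0.32, 0.947, -0.0, -0.0]
contact_force: [0.5, -0.0, -0.1]
opening: 85.4
gripper_force: 0.0
t: 17.93
position: [481.6, -409.0, 355.9]
tool_rot: [0.322, 0.947, 0.001, -0.001]
contact_force: [0.2, -0.1, -0.1]
opening: 85.4
gripper_force: 0.0
[281 244  21  22 160] bar deg 147.09068459839048
0.8 [225.8, 231.7] [510.24421646  82.89713279 240.        ]
[216.6706465  221.46435411]
papers_mid [(0.64, array([506.,  73.,  24.]))]
notebook_mid [(0.94, array([ 504., -221.,   22.]))]
phone_mid [(0.69, array([660., -67.,  10.]))]
eraser_mid [(0.51, array([ 691., -164.,   14.]))]
cup_mid [(0.66, array([730.,  33.,  47.]))]
```

View pics/g5.png

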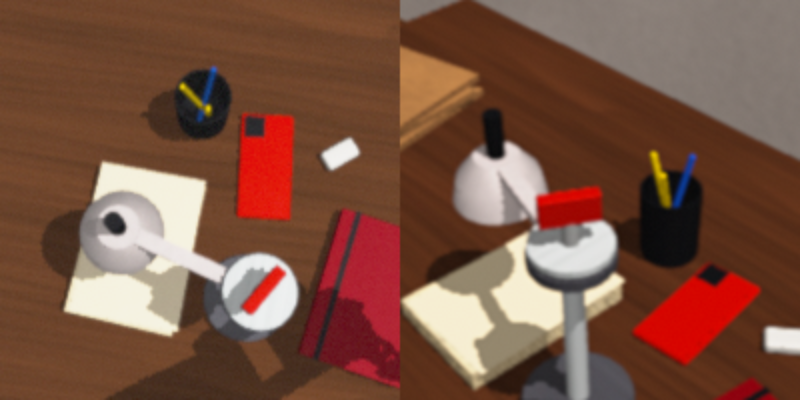

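The head sits over the papers with the stud at about (217,221), where it was expected. The bar is at 147.1° against 148.4° at the start, a little tighter, and nothing else has moved. I hand it in.

```bash
python3 -c "
from workcell import arm
print(arm.close_job())"
```

```text
the job is handed in; nothing more can be done
None
```

The job is handed in: I backed the red bar off 60°, swung the lamp head over the cream papers to within about 1 cm of their middle, and turned the bar back until it hit its tight stop; the last pictures show nothing else shifted.

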